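Close the belt cover of a lathe headstock and hold it down

ROBOT

A 7-joint arm with a two-finger parallel gripper is mounted at the origin on the work surface. World frame = base frame: x ahead of the robot, y to its left, z up, the work surface at z = 0. Lengths are in mm, angles in rad, forces in N, time in s.
With the tool pointing down it reaches from about 350 to 775 mm from the base axis. Payload 3.1 kg.
Tool frame: the origin (TCP) lies between the finger pads; the fingertips stand 14 mm ahead of it and the grasp point (between the pads) lies 5 mm behind it; y points along the fingers, x is the direction in which the jaws open and shut, and the axes are right-handed (so a half turn about y gives the same grasp; the last joint's range is limited). The gripper opens to 85 mm and grips with 20 to 120 N. Pads are 22 mm wide; open, the fingers measure 114 mm over their backs; the gripper's body (76 mm by 85 mm) begins 54 mm behind the grasp point. The pads swing forward as they close: fully open they stand 13 mm farther back than shut.
Start: joints at [1.222, 0.311, 0.014, 1.512, -0.004, 1.319, -0.027], TCP at [166.138, -524.323, 245.304] pointing down, gripper open.
Joint ranges: [-2.7, 2.7], [-0.3, 1.91], [-1.27, 1.3], [0.12, 2.57], [-1.44, 4.58], [0.2, 2.03], [-3.05, 3.05]. Speed limits (rad/s): [2.79, 2.79, 3.14, 3.14, 3.14, 3.14, 3.14].

INTERFACE

Orientations are given as a rotation vector (axis times angle).
In Python, from rig import bot gives the robot as it stands.
- The arm moves only by the tool apply_moves, never from a script. Its argument "plan" is a list that holds one entry, the list of rows, each a list of 7 numbers: the shift along the tool's x, y, z in mm, then the turn, a rotation vector about the tool's x, y, z in degrees, then the finger opening in mm, from 0 to 85.4. A call has 1 to 20 rows; each row is the pose to reach, as a shift and turn from the pose measured when the call began, along the tool's axes at that moment; what a row does not reach only later rows make up. A row lasts 1/12 s, in which the tool goes at most 41.7 mm and 7.16 degrees, less where a joint would pass 70% of its speed; a pose out of reach is approached as far as the arm can. A call with a gripper value outside its range is refused whole. The fingers move at their own pace and stop on an object; "grip_force" is the grip in N (left out, the last holds). Time passes only in rows, so rows that repeat a pose let the fingers close. It gives the time, the measured TCP pose, the force and the opening at its end, in the units of the state.
- bot.sense(): the state, without advancing time (a new reading comes with each control period).
- bot.grab_frame(name): name is "scene" or "side" or "wrist"; returns the picture (400x640x3 uint8, blue, green, red); there is no depth.
- bot.camera_params(name): a dict with "camera_matrix" (3x3 intrinsics, pixels), "dist_coeffs" ([k1, k2, p1, p2, k3] as OpenCV has them; the pictures are not rectified), "R" (3x3) and "t" (3): a world point X has camera coordinates R X + t; the wrist camera has in their place "mount" (4x4, takes a point from camera to tool coordinates, whose origin is the TCP and whose axes are the tool frame's). Camera axes: x right, y down, z forward; pixel columns grow to the right and rows downward; lengths in mm; the calibration is good to about 2 mm. A picture is of the moment at which its call begins: read the wrist's pose just before it. camera_params takes no time and is no camera call.
- bot.job_done(): hands the job in, once; it reports no verdict.
Trained networks look in the newest picture that a camera, given by its name, has taken for a name from the list of things; names that differ only in an ending like _2 or _b are one class to them, and where a whole thing is asked for, a point or a joint stands for the part that bears it (a point fixed in the world has none). Each returns a list of dicts, best first, with "confidence" (0 to 1); they miss things now and then, are a little off and sometimes report something else, mostly with a low value. They report only what shows in the picture. A call takes as long as a camera call.
- bot.regions_of(camera, query): "mask" (400x640 bool, what is visible of it) and "rect" ([left, top, width, height] as shares, 0 to 1, of the picture: columns of its width, rows of its height, round what is visible of it).
- bot.mark_of(camera, query): "position" ([column, row] as shares, 0 to 1, of the picture: columns of its width, rows of its height: a listed point, or the origin of a listed thing).
The state is a dict: "clock": time; "joint_positions": joint angles; "qd": joint speeds; "joint_efforts": joint torques, N m; "eef_pos": TCP position; "orientation": TCP orientation; "contact_force": force on the tool from outside, world axes, zero at the start; "torque": the same for the moment, N m; "finger_gap": opening from 0.0 (shut) to 1.0 (fully open).
Only numpy, scipy, OpenCV 4.12 (cv2) and the standard library are available. Lean on these libraries where they do the work, as an engineer would, in place of code of your own. Each camera call takes 0.05 s, during which the arm holds its last target.

TASK

Close up the lathe's belt housing on the bench: first slide the black belt-tension grip along its track until it stands level with the steel pointer, then turn the quarter-turn fastener on the metal cover until its slot lines up with the two ribs beside it. Only with the slot lined up, push the sprung cover fully home against its frame, and finish while still pushing it down there: do not let go. Leave the other things on the bench and on the housing where they are.

Things in the scene. Friction and masses are not known exactly. Their poses are not given: they have to be found in the camera images.
- housing: Cream belt housing of a wood lathe, fixed to the bench: a box 240 (x) by 340 (y) by 90 mm high, with a chuck sticking out 75 mm on its +y side and a motor 87 mm out behind (+x). Origin: centre of its underside, on the bench; z up; it may stand turned about z. On its flat top: the tension track along its near (-x) edge and the sprung cover behind that
- slider (a joint): Belt-tension slide: position of the black grip along its track in m, 0 at the housing's -y end, 0.12 at the +y end, growing towards the housing's +y. Stays where it is left; needs about 1.5 N to move (plus a little more when moved faster)
- slider_top (a point): Centre of the top of the black tension grip, a block 28 mm (x) by 20 mm (y, along the track) by 40 mm high that stands on the aluminium track (40 mm wide, 14 mm high, on the housing's top). It lies 82 mm to -x of the housing's centre, 144.5 mm above the bench. Axes as the housing's
- pointer: Small steel pointer fixed on the housing's top beside the track (near side), 24 mm wide, 27 mm high, its wedge on top aimed at the track (+x). Origin: under the wedge, on the housing's top, its axes as the housing's. The grip is level with the pointer when the grip's centre and this point have the same place along the housing's y
- fastener (a joint): Angle of the quarter-turn fastener on the cover, rad, growing clockwise seen from above. 0: its bar and slot lie along the housing's x; 1.571: along the housing's y, lined up with the two ribs. It has stops only at 0 and 2.4, none at the lined-up place; stays where it is left; turns with 0.06 N m
- fastener_grip (a point): Middle of the fastener's upright steel bar, on the turning axis: the bar is 46 mm long, 13 mm wide and 28 mm high (from 16 mm below this point to 12 mm above it), with a dark slot line along its top; it stands on a disc 48 mm across and 6 mm thick. x axis: along the bar and slot; z up. This point is 22.5 mm above the cover's upper face, 30 mm to +x and 55 mm to +y of the housing's centre
- cover: Aluminium cover, 150 (x) by 240 (y) by 8 mm, with the fastener, guided up and down. Origin: centre of its underside, 30 mm to +x of the housing's centre, 102 mm above the bench when up, 94 mm when home on its gasket frame. About 6 N starts it down, 10 N brings it home at a firm stop; it rises if let go. Two ribs 3 mm high lie along the housing's y, 33 to 53 mm from the fastener's axis
- cover_pad (a point): Centre of the upper face of the round black push pad on the cover, 44 mm across, 6 mm above the cover's upper face; 30 mm to +x and 65 mm to -y of the housing's centre; 116 mm above the bench when sprung up, 108 mm when home
- tin: Bystander: small round tin, 38 mm across, 30 mm high, standing on the housing's top at its +y end. Origin: centre of its underside
- gouge: Bystander: turning gouge, 435 mm long, lying along the near side of the housing on the bench. Origin: near its middle, at bench level
- callipers: Bystander: flat steel callipers, 160 mm long, on the bench at the housing's -y side. Origin: middle of the underside
- bowl: Bystander: small wooden bowl, 110 mm across, 50 mm high, on the bench at the -y side. Origin: centre of its underside
- blank: Bystander: upright wooden cylinder, 68 mm across, 110 mm high, on the bench at the +y side. Origin: centre of its underside
- sander: Bystander: cork block 60 by 100 by 35 mm on the bench at the +y side. Origin: centre of its underside

How it is judged (in metres and radians):
On the way, in this order (a step that is already met when the one before it is completed fails the run):
1. the tension grip stands level with the pointer (y of slider_top in the frame of pointer between -0.006 and 0.006 m), for 0.2 s.
2. the fastener's slot is lined up with the ribs, the grip still at the pointer (all of step 1 and angle between the x axis of fastener_grip and the y axis of housing, either way round below 0.14 rad), for 0.2 s.
3. the cover is pushed fully home, with the slot still lined up (z of cover_pad in the frame of housing below 0.1095 m and angle between the x axis of fastener_grip and the y axis of housing, either way round below 0.14 rad), for 0.2 s.
At the end, for the whole second after the job is handed in: The tension grip's centre is within 6 mm of the pointer along the track, the fastener's slot within 0.14 rad of the ribs, the cover within 1.5 mm of fully home, and the robot still presses on the cover with more than 5 N (all of step 1 and all of step 3 and contact force between any of the fingers, the arm and cover above 5 N); the arm keeps its last pose, push and grip.
It fails at once if the cover is pushed down more than 5 mm while the fastener's slot is more than 0.25 rad out of line (z of cover_pad in the frame of housing below 0.111 m and angle between the x axis of fastener_grip and the y axis of housing, either way round above 0.25 rad).
It fails at once if a bystander is moved by more than 40 mm (distance of any of tin, gouge, callipers, bowl, blank, sander from where it was at the start of the episode above 0.04 m).
It also fails if it takes over 61 s, if anything falls off the work surface, if the arm or the gripper's body presses on something with over 40 N, if the wrist force passes 120 N, or if a joint passes its speed limit or range.

## Working session

There is one attempt and no reset: what is moved stays moved. The work goes in short steps, Python scripts to look and compute and a tool call to move; the robot and the scene stay as the last step left them, time stands still between calls to the robot, and variables do not carry over. Pictures are saved under pics/ and viewed, and the job is handed in when it is done.

Besides the shell and the picture viewer there is one more tool, called after "Emit:" as name(argument=value, ...), one argument or row to a line, values as JSON. apply_moves: Moves the arm, as the interface text tells. Its arguments: {"type":"object","properties":{"plan":{"type":"array"},"grip_force":{"type":"number"}},"required":["plan"]}

```bash
mkdir -p pics; ls; python3 - <<'E'
from rig import bot
import cv2
s=bot.sense(); print(s)
for c in ["scene","side","wrist"]:
    im=bot.grab_frame(c); cv2.imwrite(f"pics/{c}0.png",im)
    print(c,{k:(v.tolist() if hasattr(v,'tolist') else v) for k,v in bot.camera_params(c).items()})
E
```

```text
pics
{'clock': 0.0, 'joint_positions': array([ 1.22230765,  0.31173019,  0.0139927 ,  1.51307263, -0.00441108,
        1.31920058, -0.02722814]), 'qd': array([ 0.00087734,  0.0007563 , -0.00071254, -0.00076491, -0.00066823,
        0.00168743,  0.00095446]), 'joint_efforts': array([ 4.18524824e-04, -3.79908299e+01,  1.46296285e-01, -2.30589831e+01,
        1.20345672e-02,  1.35799448e-02, -6.08287820e-06]), 'eef_pos': array([ 165.90209043, -523.64301826,  244.21227201]), 'orientation': array([-1.33750036,  0.98170085, -0.97843225]), 'contact_force': array([-0.09483856, -0.06927677,  0.12260959]), 'torque': array([-0.00211856, -0.04090746, -0.03666243]), 'finger_gap': 0.9993107562508359}
scene {'camera_matrix': [[500.52022427804684, 0.0, 319.55438703026596], [0.0, 500.52022427804684, 200.6251085592629], [0.0, 0.0, 1.0]], 'dist_coeffs': [-0.017797843251664988, 0.0, 0.0, 0.0, 0.0], 'R': [[0.059450938654797704, 0.9982166841377117, -0.0053886363929341], [0.8434502924598002, -0.053119267893314295, -0.534574548148297], [-0.5339074732971445, 0.027235911726800826, -0.8451041445111181]], 't': 
[... 315 characters left out ...]
479758328], [-0.30671486405353693, -0.6780754980664948, -0.6679368316618683], [0.29590088456883684, 0.5990559367559724, -0.7440259747809916]], 't': [-454.1242956621111, 252.92564157627262, 745.4628567335815]}
wrist {'camera_matrix': [[288.3406379438199, 0.0, 318.1583505333406], [0.0, 288.3406379438199, 197.31940986354127], [0.0, 0.0, 1.0]], 'dist_coeffs': [-0.025640533105919603, 0.0, 0.0, 0.0, 0.0], 'mount': [[0.9999994931890811, -0.0010026568057256687, 9.110931811947466e-05, 0.5917048451153928], [-0.0003843450560520892, -0.29654591015016846, 0.9550185209995058, -128.94576290910226], [-0.0009305377240091474, -0.9550180720031092, -0.2965461452236499, 74.86813650179867], [0.0, 0.0, 0.0, 1.0]]}
```

View pics/scene0.png

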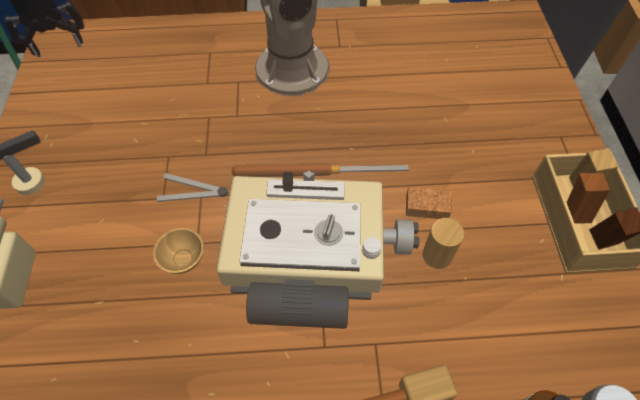

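View pics/side0.png

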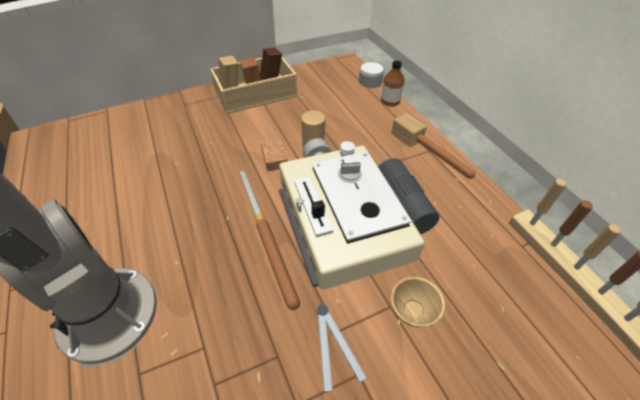

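View pics/wrist0.png

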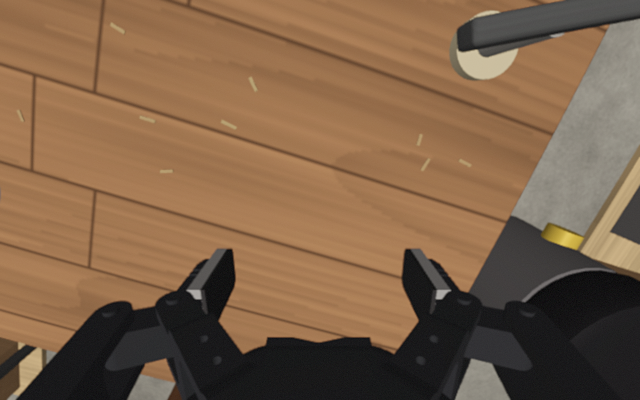

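```bash
cat > h.py <<'E'
from rig import bot
import numpy as np, cv2
from scipy.spatial.transform import Rotation as Ro
def cam(name,s=None):
    p=bot.camera_params(name); K=np.array(p["camera_matrix"]); d=np.array(p["dist_coeffs"])
    if name!="wrist": return K,d,np.array(p["R"]),np.array(p["t"])
    s=s or bot.sense()
    M=np.array(p["mount"]); Rt=Ro.from_rotvec(s["orientation"]).as_matrix()
    Rcw=Rt@M[:3,:3]; c=Rt@M[:3,3]+s["eef_pos"]
    return K,d,Rcw.T,-Rcw.T@c
def toplane(c,px,z):
    K,d,R,t=c
    u=cv2.undistortPoints(np.array([[px]],float),K,d)[0,0]
    r=R.T@np.array([u[0],u[1],1]); o=-R.T@t
    return o+r*(z-o[2])/r[2]
def proj(c,X):
    K,d,R,t=c
    return cv2.projectPoints(np.array(X,float).reshape(-1,3),cv2.Rodrigues(R)[0],t,K,d)[0].reshape(-1,2)
E
python3 - <<'E'
from h import *
for c in ["scene","side"]:
    C=cam(c)
    for q,z in [("housing",0),("cover_pad",116),("fastener_grip",132.5),("slider_top",144.5),("pointer",90),("cover",102),("tin",90),("gouge",0),("blank",0)]:
        r=bot.mark_of(c,q)
        for k in r[:2]:
            px=np.array(k["position"])*[640,400]
            print(c,q,round(k["confidence"],2),px.round(1),toplane(C,px,z).round(1))
im=cv2.imread("pics/scene0.png")[160:310,210:430]; cv2.imwrite("pics/s0c.png",cv2.resize(im,None,fx=3.6,fy=3.6,interpolation=cv2.INTER_CUBIC))
im=cv2.imread("pics/side0.png")[135:290,270:440]; cv2.imwrite("pics/d0c.png",cv2.resize(im,None,fx=3.8,fy=3.8,interpolation=cv2.INTER_CUBIC))
E
```

```text
scene housing 0.64 [303.  243.9] [572.    8.2   0. ]
scene housing 0.58 [305.3 173.2] [375.4  22.1   0. ]
scene cover_pad 0.61 [269.4 228.6] [592.7 -57.9 116. ]
scene fastener_grip 0.72 [324.9 226.2] [603.5  55.6 132.5]
scene slider_top 0.66 [287.8 175.9] [483.2 -15.5 144.5]
scene pointer 0.6 [310.2 182.3] [465.3  31.8  90. ]
scene cover 0.67 [298.7 229.7] [591.2   1.8 102. ]
scene tin 0.85 [369.4 251.4] [644.5 144.6  90. ]
scene gouge 0.94 [308.3 172.7] [374.3  29.7   0. ]
scene blank 0.56 [438. 254.] [616.4 309.8  -0. ]
side housing 0.92 [341.3 222.1] [564.   12.2   0. ]
side cover_pad 0.85 [374.1 210.5] [597.2 -65.5 116. ]
side cover_pad 0.62 [347.2 152.4] [632.8 127.4 116. ]
side fastener_grip 0.71 [348.5 167.8] [600.1  61.8 132.5]
side fastener_grip 0.68 [269.9 247.4] [354.7 -72.4 132.5]
side slider_top 0.6 [317.1 202.1] [483.2 -13.9 144.5]
side pointer 0.59 [303.5 208.8] [466.4  22.8  90. ]
side cover 0.66 [359.5 192.1] [602.    5.9 102. ]
side tin 0.55 [346.6 153.6] [644.6 149.   90. ]
side tin 0.3 [343.  221.3] [531.9 -46.5  90. ]
side gouge 0.89 [270.4 245. ] [377.4  21.2   0. ]
side blank 0.96 [311.1 146.7] [613.  308.2   0. ]
```

View pics/s0c.png

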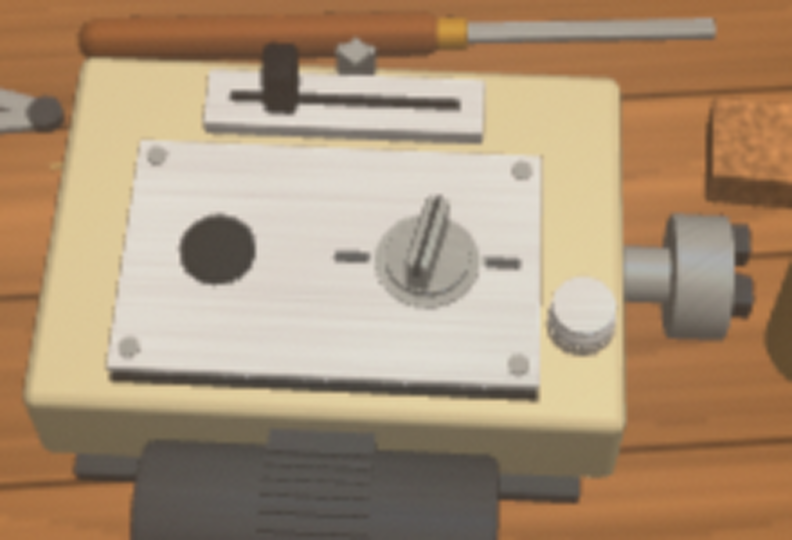

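View pics/d0c.png

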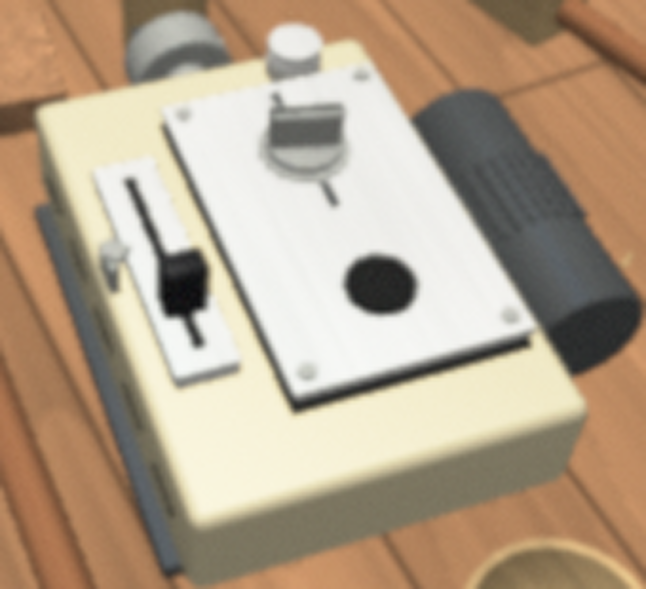

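```bash
cat > fit.py <<'E'
from h import *
from scipy.optimize import least_squares
P={"scene":(3.6,(210,160)),"side":(3.8,(270,135))}
zc=110
obs=[("scene",(140,140),(-45,-120,zc)),("scene",(542,155),(-45,120,zc)),("scene",(538,388),(105,120,zc)),("scene",(112,370),(105,-120,zc)),("scene",(218,249),(30,-65,116)),
("side",(163,105),(-45,120,zc)),("side",(367,68),(105,120,zc)),("side",(533,330),(105,-120,zc)),("side",(293,400),(-45,-120,zc)),("side",(380,284),(30,-65,116))]
def W(h,X): 
    c,s=np.cos(h[2]),np.sin(h[2]); X=np.array(X,float)
    return np.array([h[0]+c*X[0]-s*X[1],h[1]+s*X[0]+c*X[1],X[2]])
C={k:cam(k) for k in P}
def px(k,p): return np.array(p)/P[k][0]+P[k][1]-0.5+0.5/P[k][0]
def res(h): return np.concatenate([proj(C[k],W(h,X))[0]-px(k,p) for k,p,X in obs])
if __name__=="__main__":
    f=least_squares(res,[570,5,0]); print(f.x,np.degrees(f.x[2])); print(f.fun.reshape(-1,2).round(1).tolist())
    h=f.x
    c,s=np.cos(-h[2]),np.sin(-h[2])
    def loc(w): d=w[:2]-h[:2]; return np.array([c*d[0]-s*d[1],s*d[0]+c*d[1]]).round(1)
    for n,k,p,z in [("ptr","scene",(356,48),117),("ptr","side",(112,248),117),("slTop","scene",(281,54),144.5),("slTop","side",(183,267),144.5),
      ("barA","scene",(437,198),144.5),("barB","scene",(415,272),144.5),("barA","side",(272,112),144.5),("barB","side",(343,106),144.5)]:
        w=toplane(C[k],px(k,p),z); print(n,k,w.round(1),loc(w))
    Rt=Ro.from_rotvec(bot.sense()["orientation"]).as_matrix(); print(Rt.round(3))
    for n,X in dict(pad=(30,-65,116),fast=(30,55,132.5),track0=(-82,-60,104),track1=(-82,60,104)).items(): print(n,W(h,X).round(1))
E
python3 fit.py
```

```text
[ 5.69018870e+02  1.11851783e+01 -1.12107429e-01] -6.423282522795033
[[-0.2, -0.7], [0.1, -0.2], [0.5, -0.6], [-2.1, -1.1], [-0.3, -0.7], [-0.8, 0.4], [0.8, -2.0], [1.4, -0.9], [0.4, -1.4], [0.2, -0.8]]
ptr scene [458.7  29.  117. ] [-111.6    5.4]
ptr side [459.3  29.8 117. ] [-111.1    6.3]
slTop scene [479.9 -15.7 144.5] [-85.6 -36.7]
slTop side [481.2 -21.6 144.5] [-83.6 -42.4]
barA scene [584.3  69.2 144.5] [ 8.7 59.4]
barB scene [630.5  53.8 144.5] [56.3 49.2]
barA side [583.7  69.2 144.5] [ 8.1 59.3]
barB side [626.5  55.9 144.5] [52.1 50.9]
[[ 0.302 -0.     0.953]
 [-0.953 -0.     0.302]
 [ 0.    -1.    -0.   ]]
pad [591.6 -56.8 116. ]
fast [605.   62.5 132.5]
track0 [480.8 -39.3 104. ]
track1 [494.2  80.  104. ]
```

Emit:
apply_moves(
  plan=[
    [[-385,0,453,0,24,0,60],[-385,0,453,0,24,0,60],[-385,0,453,0,24,0,60],[-385,0,453,0,24,0,60],[-385,0,453,0,24,0,60],[-385,0,453,0,24,0,60],[-385,0,453,0,24,0,60],[-385,0,453,0,24,0,60],[-385,0,453,0,24,0,60],[-385,0,453,0,24,0,60],[-385,0,453,0,24,0,60],[-385,0,453,0,24,0,60],[-385,0,453,0,24,0,60],[-385,0,453,0,24,0,60],[-385,0,453,0,24,0,60],[-385,0,453,0,24,0,60],[-385,0,453,0,24,0,60],[-385,0,453,0,24,0,60],[-385,0,453,0,24,0,60],[-385,0,453,0,24,0,60]],
  ],
)

```text
clock: 2.72
eef_pos: [481.2, -22.3, 245.3]
orientation: [-1.153, 1.293, -1.294]
contact_force: [-0.9, 0.0, -0.1]
finger_gap: 0.704
```

```bash
python3 - <<'E'
from h import *
s=bot.sense(); im=bot.grab_frame("wrist"); cv2.imwrite("pics/w1.png",im)
np.save("w1s.npy",np.r_[s["eef_pos"],s["orientation"]])
print(s["clock"],s["eef_pos"],Ro.from_rotvec(s["orientation"]).as_matrix().round(3),s["joint_positions"].round(2),s["finger_gap"])
E
```

```text
2.7167 [481.19388041 -22.29068659 245.28185047] [[-0.115 -0.     0.993]
 [-0.993 -0.001 -0.115]
 [ 0.001 -1.    -0.   ]] [ 0.39  0.2  -0.45  1.68  0.09  1.29 -1.76] 0.7041456391006504
```

View pics/w1.png

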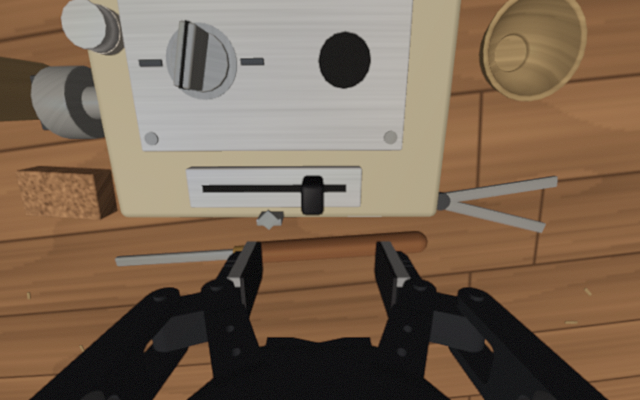

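```bash
python3 - <<'E'
from h import *
a=np.load("w1s.npy"); s=dict(eef_pos=a[:3],orientation=a[3:]); C=cam("wrist",s)
Rt=Ro.from_rotvec(a[3:]).as_matrix()
pts=dict(pad=((344.5,60),116),c1=((134,151),110),c2=((402,150),110),sl=((313.5,200),144.5),slL=((303,208),144.5),slR=((324,208),144.5),ptr=((269,217),117),barA=((181.5,85),144.5),barB=((187,22),144.5),rib1=((151,63),113),rib2=((252,62),113),tr1=((188,208),104),tr2=((361,206),104))
for k,(p,z) in pts.items():
    w=toplane(C,p,z); print(k,w.round(1),"tool",(Rt.T@(w-a[:3])).round(1))
for q,z in [("slider_top",144.5),("pointer",90),("fastener_grip",132.5),("cover_pad",116)]:
    for r in bot.mark_of("wrist",q)[:2]:
        p=np.array(r["position"])*[640,400]; w=toplane(C,p,z); print(q,r["confidence"],p.round(1),w.round(1),"tool",(Rt.T@(w-a[:3])).round(1))
im=cv2.imread("pics/w1.png")[:240,110:430]; cv2.imwrite("pics/w1c.png",cv2.resize(im,None,fx=2.5,fy=2.5,interpolation=cv2.INTER_CUBIC))
E
```

```text
pad [590.9 -57.9 116. ] tool [ 22.7 129.3 113.1]
c1 [538.5 141.1 110. ] tool [-169.   135.1   38.2]
c2 [ 510.4 -104.1  110. ] tool [ 77.7 135.4  38.5]
sl [483.  -19.6 144.5] tool [ -3.  100.8   1.5]
slL [477.   -9.9 144.5] tool [-11.9 100.8  -5.5]
slR [475.  -27.5 144.5] tool [  5.8 100.8  -5.6]
ptr [462.4  26.1 117. ] tool [-46.  128.2 -24.2]
barA [584.5  67.9 144.5] tool [-101.5  100.7   92.3]
barB [625.3  53.7 144.5] tool [-92.2 100.7 134.4]
rib1 [608.7 102.9 113. ] tool [-139.2  132.1  112.3]
rib2 [598.8  18.4 113. ] tool [-54.1 132.2 112.2]
tr1 [476.5 107.9 104. ] tool [-128.9  141.2  -19.6]
tr2 [458.5 -63.5 104. ] tool [ 43.4 141.3 -17.7]
slider_top 0.68 [314.9 202.1] [481.1 -20.5 144.5] tool [ -1.9 100.8  -0.3]
pointer 0.61 [273.8 206. ] [464.1  25.2  90. ] tool [-45.3 155.2 -22.4]
fastener_grip 0.59 [190.7  55.3] [606.2  60.7 132.5] tool [-96.9 112.7 114.6]
cover_pad 0.62 [343.7  61.5] [589.9 -57.2 116. ] tool [ 22.  129.3 112. ]
cover_pad 0.21 [266.7  64.3] [595.1   6.1 116. ] tool [-41.4 129.2 109.9]
```

View pics/w1c.png

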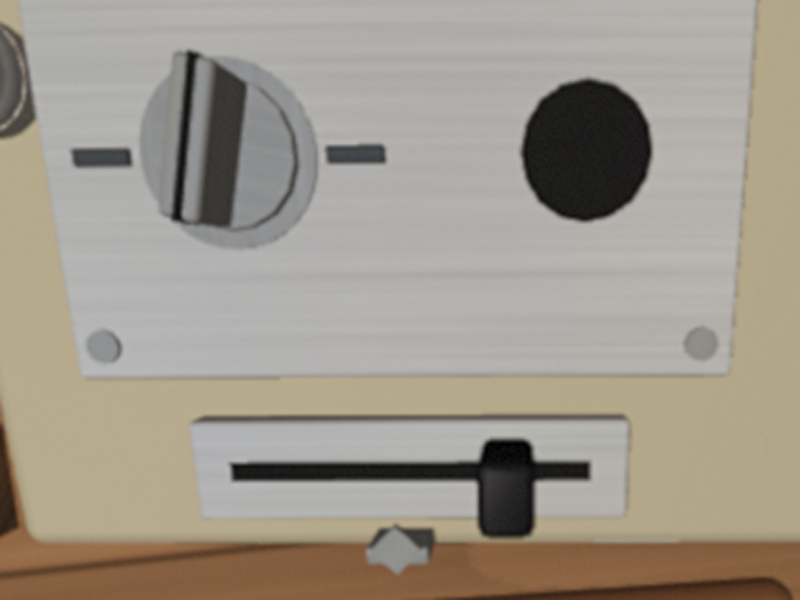

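Emit:
apply_moves(
  plan=[
    [[-2.5,30,1,0,0,0,60],[-2.5,60,1,0,0,0,60],[-2.5,85,1,0,0,0,60],[-2.5,100,1,0,0,0,60],[-2.5,111,1,0,0,0,60],[-2.5,111,1,0,0,0,50],[-2.5,111,1,0,0,0,35],[-2.5,111,1,0,0,0,25],[-2.5,111,1,0,0,0,15],[-2.5,111,1,0,0,0,15],[-2.5,111,1,0,0,0,15],[-2.5,111,1,0,0,0,15],[-2.5,111,1,0,0,0,15]],
  ],
  grip_force=25,
)

```text
clock: 4.05
eef_pos: [483.8, -18.6, 135.6]
orientation: [-1.152, 1.29, -1.293]
contact_force: [-0.4, 0.5, 4.9]
finger_gap: 0.228
```

```bash
python3 - <<'E'
from h import *
s=bot.sense(); im=bot.grab_frame("wrist"); cv2.imwrite("pics/w2.png",im)
print(s["clock"],s["eef_pos"],s["contact_force"],s["finger_gap"])
E
```

```text
4.05 [483.81412233 -18.56343949 135.59815457] [-0.37914852  0.5485253   4.90918074] 0.2278781306715532
```

View pics/w2.png

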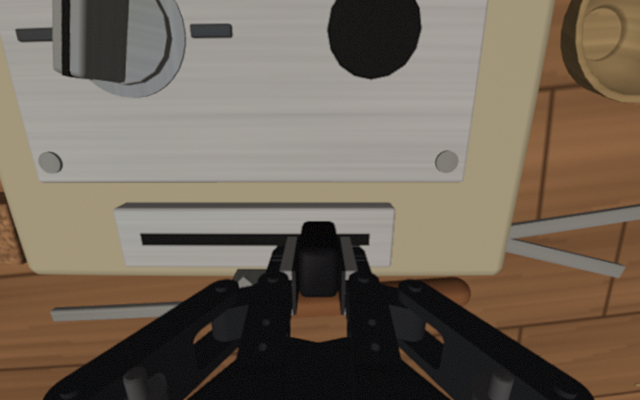

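Emit:
apply_moves(
  plan=[
    [[-4,-1,0,0,0,0,15],[-10,-1,0,0,0,0,15],[-16,-1,0,0,0,0,15],[-22,-1,0,0,0,0,15],[-28,-1,0,0,0,0,15],[-34,-1,0,0,0,0,15],[-39,-1,0,0,0,0,15],[-42,-1,0,0,0,0,15],[-43,-1,0,0,0,0,15],[-43,-1,0,0,0,0,15],[-43,-1,0,0,0,0,15]],
  ],
)

```text
clock: 5.02
eef_pos: [488.7, 25.1, 135.8]
orientation: [-1.152, 1.29, -1.292]
contact_force: [5.0, -1.0, -13.0]
finger_gap: 0.227
```

```bash
python3 - <<'E'
from h import *
s=bot.sense()
print(s["clock"],s["eef_pos"],s["contact_force"],s["finger_gap"])
for c in ["wrist","scene","side"]:
    im=bot.grab_frame(c); cv2.imwrite(f"pics/{c}3.png",im)
a=cv2.imread("pics/scene3.png")[160:240,230:370]; b=cv2.imread("pics/side3.png")[150:250,270:370]
a=cv2.resize(a,None,fx=4,fy=4,interpolation=cv2.INTER_CUBIC);b=cv2.resize(b,(320,320),interpolation=cv2.INTER_CUBIC)
w=cv2.imread("pics/wrist3.png")
cv2.imwrite("pics/c3.png",np.hstack([a[:320,:480],b]))
E
```

```text
5.0167 [488.65450192  25.10452111 135.78501443] [  5.00973802  -0.97408059 -13.04490584] 0.22669224972673227
```

View pics/wrist3.png

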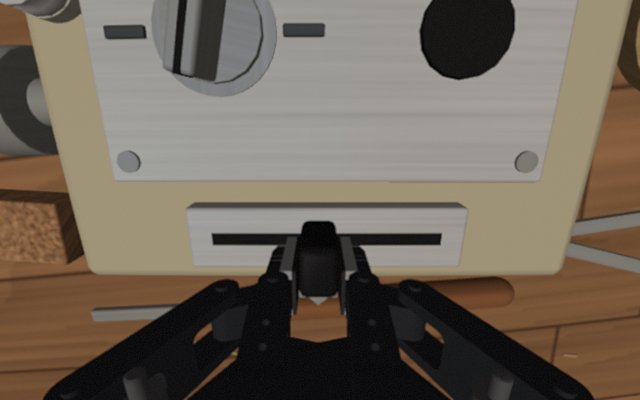

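View pics/c3.png

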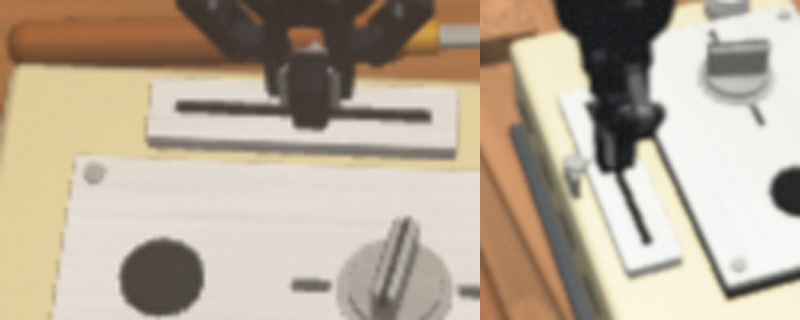

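Emit:
apply_moves(
  plan=[
    [[0,0,0,0,0,0,24],[0,0,0,0,0,0,32],[0,0,0,0,0,0,42],[0,0,0,0,0,0,55],[0,0,0,0,0,0,55],[0,-20,0,0,0,0,60],[0,-50,0,0,0,0,60],[0,-90,0,0,0,0,60],[0,-110,0,0,0,0,60],[0,-110,0,0,0,0,60],[0,-110,0,0,0,0,60]],
  ],
)

```text
clock: 6.08
eef_pos: [489.2, 25.3, 247.4]
orientation: [-1.149, 1.287, -1.294]
contact_force: [0.7, -0.4, -0.3]
finger_gap: 0.707
```

```bash
cat > look.py <<'E'
import sys
from h import *
n=sys.argv[1]
s=bot.sense(); im=bot.grab_frame("wrist"); cv2.imwrite(f"pics/{n}.png",im)
np.save(f"{n}.npy",np.r_[s["eef_pos"],s["orientation"]])
print(s["clock"],s["eef_pos"],s["contact_force"],s["finger_gap"]); print(Ro.from_rotvec(s["orientation"]).as_matrix().round(3)); print(s["joint_positions"].round(2))
im=im[:240,110:430]; cv2.imwrite(f"pics/{n}c.png",cv2.resize(im,None,fx=2.5,fy=2.5,interpolation=cv2.INTER_CUBIC))
E
python3 look.py w4
```

```text
6.0833 [489.20126933  25.32151035 247.36294083] [ 0.65159396 -0.40447216 -0.33925463] 0.7070895336032791
[[-0.112  0.006  0.994]
 [-0.994  0.001 -0.112]
 [-0.001 -1.     0.006]]
[ 0.31  0.21 -0.48  1.66  0.1   1.29 -1.86]
```

View pics/w4c.png

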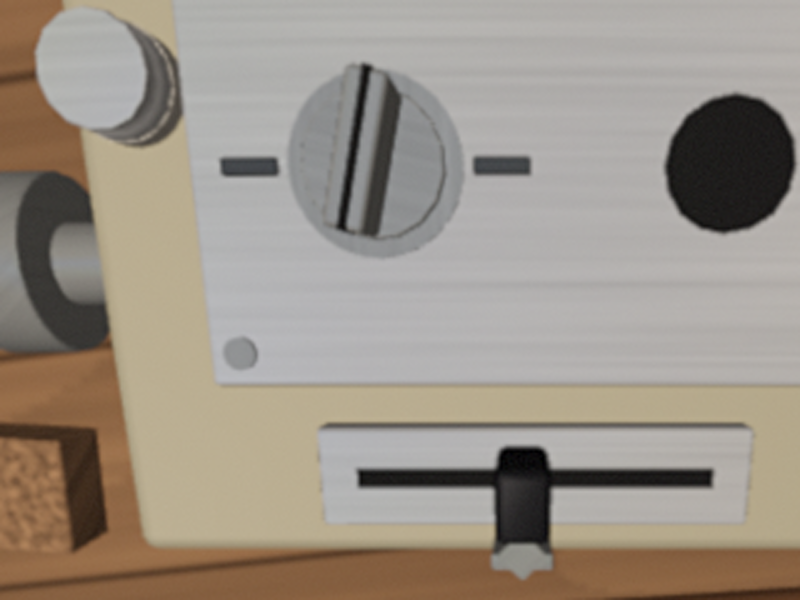

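```bash
python3 - <<'E'
from h import *
a=np.load("w4.npy"); s=dict(eef_pos=a[:3],orientation=a[3:]); C=cam("wrist",s)
Rt=Ro.from_rotvec(a[3:]).as_matrix()
P=lambda x,y:(x/2.5+110-.3,y/2.5-.3)
for k,p,z in [("ribc",P(375.5,165.5),113),("ribL",P(249,166),113),("ribR",P(502,165),113),("slotA",P(366,66),144.5),("slotB",P(343,229),144.5),("pad",P(730,163),116),("grip",P(522.5,515),144.5)]:
    w=toplane(C,p,z); print(k,w.round(1),"tool",(Rt.T@(w-a[:3])).round(1))
E
```

```text
ribc [604.2  61.  113. ] tool [-48.2 135.1 109.5]
ribL [609.2 103.7 113. ] tool [-91.2 135.1 109.7]
ribR [599.4  18.5 113. ] tool [ -5.4 135.  109.5]
slotA [625.9  53.9 144.5] tool [-43.6 103.7 132. ]
slotB [582.8  68.5 144.5] tool [-53.2 103.4  87.6]
pad [591.3 -57.3 116. ] tool [ 70.8 131.9 109.9]
grip [485.5  24.5 144.5] tool [  1.4 102.8  -4.2]
```

Emit:
apply_moves(
  plan=[
    [[-10,0,20,0,-7,0,60],[-20,0,40,0,-14,0,60],[-30,0,60,0,-21,0,60],[-40,0,80,0,-28,0,60],[-48.5,0,100,0,-35,0,60],[-48.5,0,109.5,0,-42,0,60],[-48.5,0,109.5,0,-49,0,60],[-48.5,0,109.5,0,-56,0,60],[-48.5,0,109.5,0,-63,0,60],[-48.5,0,109.5,0,-70,0,60],[-48.5,0,109.5,0,-77,0,60],[-48.5,0,109.5,0,-84,0,60],[-48.5,0,109.5,0,-91,0,60],[-48.5,0,109.5,0,-98,0,60],[-48.5,0,109.5,0,-105,0,60],[-48.5,0,109.5,0,-112,0,60],[-48.5,0,109.5,0,-119,0,60],[-48.5,0,109.5,0,-126,0,60],[-48.5,0,109.5,0,-126,0,60],[-48.5,0,109.5,0,-126,0,60]],
  ],
)

```text
clock: 7.8
eef_pos: [601.5, 60.8, 244.2]
orientation: [-1.532, -0.402, 0.403]
contact_force: [0.8, -0.3, -0.2]
finger_gap: 0.705
```

Emit:
apply_moves(
  plan=[
    [[0,0,0,0,-7,0,60],[0,0,0,0,-14,0,60],[0,0,0,0,-21,0,60],[0,0,0,0,-28,0,60],[0,0,0,0,-35,0,60],[0,0,0,0,-42,0,60],[0,0,0,0,-42,0,60],[0,0,0,0,-42,0,60]],
  ],
)

```text
clock: 8.47
eef_pos: [601.2, 60.7, 243.5]
orientation: [-1.345, -0.962, 0.965]
contact_force: [0.1, -1.1, 0.2]
finger_gap: 0.705
```

```bash
python3 look.py w5
```

```text
8.4667 [601.18444368  60.71427251 243.45529918] [ 0.107838   -1.14473789  0.23639349] 0.7050171664854123
[[ 0.323 -0.002 -0.946]
 [ 0.946  0.     0.323]
 [-0.    -1.     0.002]]
[ 0.49  0.63 -1.06  1.32  0.54  1.49  0.72]
```

View pics/w5.png

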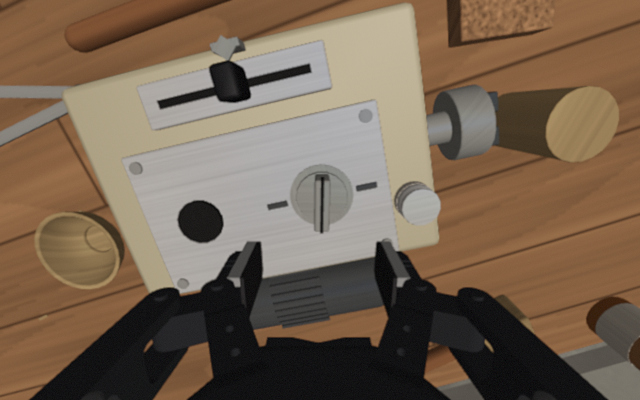

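```bash
python3 - <<'E'
from h import *
im=cv2.imread("pics/w5.png")[140:260,240:400]; cv2.imwrite("pics/w5z.png",cv2.resize(im,None,fx=5,fy=5,interpolation=cv2.INTER_CUBIC))
a=np.load("w5.npy"); s=dict(eef_pos=a[:3],orientation=a[3:]); C=cam("wrist",s)
Rt=Ro.from_rotvec(a[3:]).as_matrix()
for k,p,z in [("ribL",(277.5,206),113),("ribR",(367,186),113),("slotA",(321.5,176),144.5),("slotB",(321.5,231),144.5)]:
    w=toplane(C,p,z); print(k,w.round(1),"tool",(Rt.T@(w-a[:3])).round(1))
E
```

```text
ribL [600.4  18.8 113. ] tool [-39.8 130.4 -13.1]
ribR [609.  104.8 113. ] tool [ 44.3 130.5   6.5]
slotA [579.4  69.8 144.5] tool [ 1.6 99.  23.3]
slotB [625.2  54.3 144.5] tool [  1.7  98.9 -25. ]
```

View pics/w5z.png

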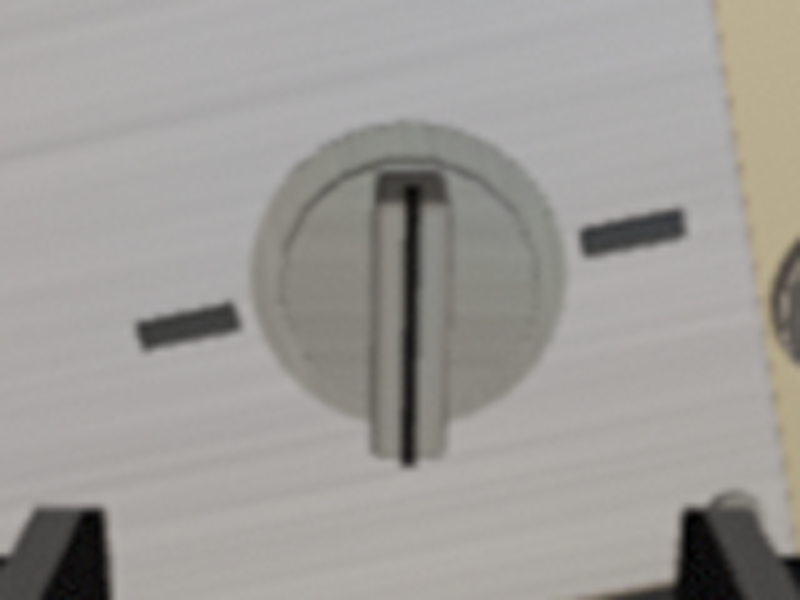

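Emit:
apply_moves(
  plan=[
    [[2,30,-2,0,0,0,50],[2,60,-2,0,0,0,50],[2,85,-2,0,0,0,50],[2,100,-2,0,0,0,50],[2,107,-2,0,0,0,45],[2,107,-2,0,0,0,35],[2,107,-2,0,0,0,25],[2,107,-2,0,0,0,15],[2,107,-2,0,0,0,8],[2,107,-2,0,0,0,8],[2,107,-2,0,0,0,8],[2,107,-2,0,0,0,8],[2,107,-2,0,0,0,8]],
  ],
  grip_force=30,
)

```text
clock: 9.6
eef_pos: [604.5, 62.6, 138.4]
orientation: [-1.347, -0.965, 0.963]
contact_force: [-0.1, -0.1, 5.5]
finger_gap: 0.144
```

```bash
python3 look.py w6
```

```text
9.6 [604.53716358  62.57193054 138.36831262] [-0.12043303 -0.13739235  5.50371012] 0.14447808125271583
[[ 0.323  0.001 -0.946]
 [ 0.946  0.001  0.323]
 [ 0.001 -1.    -0.001]]
[ 0.48  0.72 -1.01  1.48  0.62  1.29  0.66]
```

View pics/w6.png

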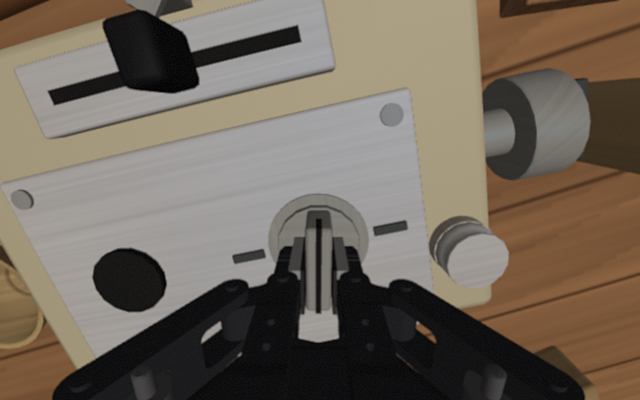

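Emit:
apply_moves(
  plan=[
    [[0,-0.5,0,0,0,0,8],[0,-0.5,0,0,7,0,8],[0,-0.5,0,0,14,0,8],[0,-0.5,0,0,21,0,8],[0,-0.5,0,0,28,0,8],[0,-0.5,0,0,35,0,8],[0,-0.5,0,0,42,0,8],[0,-0.5,0,0,49,0,8],[0,-0.5,0,0,56,0,8],[0,-0.5,0,0,63,0,8],[0,-0.5,0,0,70,0,8],[0,-0.5,0,0,75,0,8],[0,-0.5,0,0,78,0,8],[0,-0.5,0,0,78,0,8],[0,-0.5,0,0,78,0,8],[0,-0.5,0,0,78,0,8]],
  ],
)

```text
clock: 10.98
eef_pos: [605.1, 62.9, 138.5]
orientation: [-1.567, 0.091, -0.094]
contact_force: [4.1, 2.1, -4.8]
finger_gap: 0.144
```

```bash
python3 look.py w7
```

```text
10.9833 [605.07024648  62.88854424 138.50268336] [ 4.14282134  2.08854938 -4.8064366 ] 0.14362256284425282
[[ 0.993  0.002  0.118]
 [-0.118  0.002  0.993]
 [ 0.002 -1.     0.002]]
[ 0.33  0.6  -0.7   1.48  0.4   1.2  -0.55]
```

View pics/w7.png

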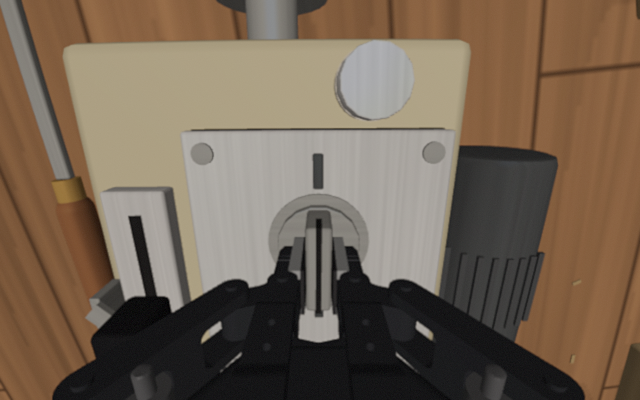

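Emit:
apply_moves(
  plan=[
    [[0,0,0,0,0,0,18],[0,0,0,0,0,0,26],[0,0,0,0,0,0,36],[0,0,0,0,0,0,45],[0,0,0,0,0,0,45],[0,-20,0,0,0,0,45],[0,-50,0,0,0,0,45],[0,-90,0,0,0,0,45],[0,-110,0,0,0,0,45],[0,-110,0,0,0,0,45],[0,-110,0,0,0,0,45]],
  ],
)

```text
clock: 11.95
eef_pos: [605.5, 63.1, 250.3]
orientation: [-1.566, 0.089, -0.097]
contact_force: [0.1, 0.5, 0.4]
finger_gap: 0.529
```

```bash
python3 look.py w8
```

```text
11.95 [605.50271812  63.12408468 250.33172979] [0.08590081 0.50802888 0.35257845] 0.5292836392539342
[[ 0.993  0.005  0.118]
 [-0.118  0.002  0.993]
 [ 0.005 -1.     0.003]]
[ 0.33  0.52 -0.74  1.31  0.35  1.43 -0.5 ]
```

View pics/w8.png

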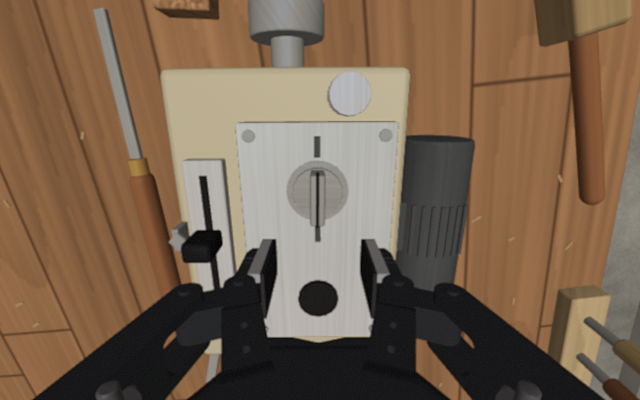

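View pics/w8c.png

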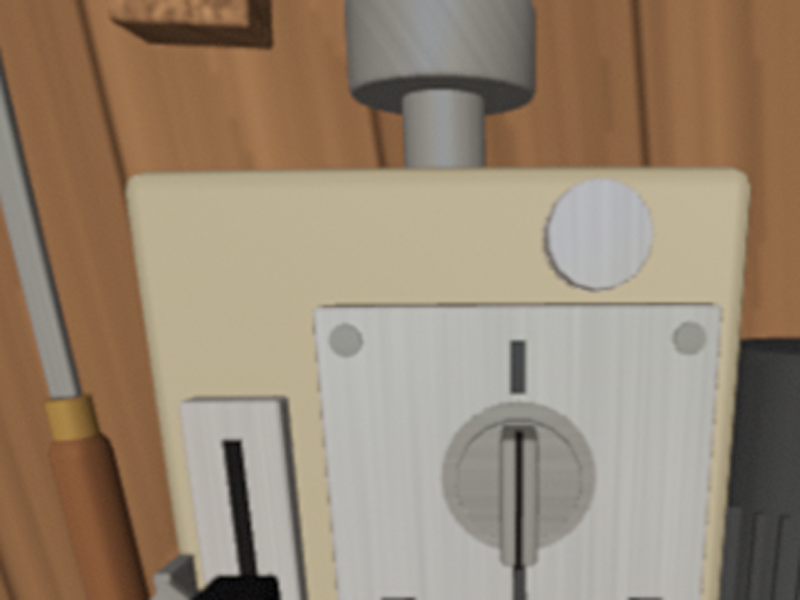

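Emit:
apply_moves(
  plan=[
    [[0,0,-30,0,0,0,10],[0,0,-60,0,0,0,0],[0,0,-90,0,0,0,0],[0,0,-115,0,0,0,0],[0,0,-121,0,0,0,0],[0,20,-121,0,0,0,0],[0,50,-121,0,0,0,0],[0,80,-121,0,0,0,0],[0,100,-121,0,0,0,0],[0,110,-121,0,0,0,0],[0,115,-121,0,0,0,0],[0,115,-121,0,0,0,0],[0,115,-121,0,0,0,0]],
  ],
)

```text
clock: 13.08
eef_pos: [591.3, -56.9, 134.1]
orientation: [-1.567, 0.09, -0.095]
contact_force: [0.5, -0.3, 0.6]
finger_gap: -0.002
```

```bash
python3 look.py w9
```

```text
13.0833 [591.33278042 -56.89175194 134.11571004] [ 0.54207454 -0.26783718  0.61147029] -0.0021554996401263325
[[ 0.993  0.004  0.117]
 [-0.117  0.002  0.993]
 [ 0.003 -1.     0.002]]
[ 0.53  0.58 -0.69  1.53  0.38  1.17 -0.35]
```

View pics/w9.png

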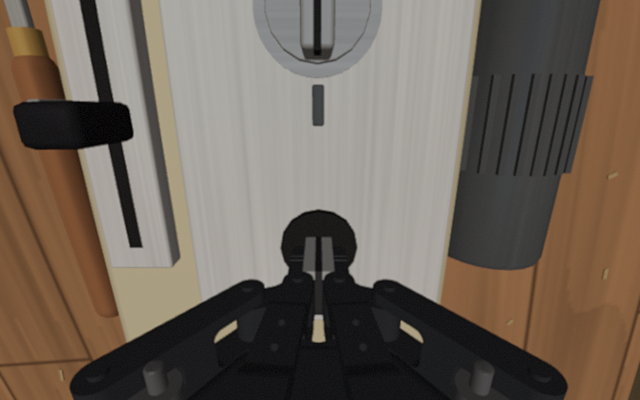

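Fingers shut over the pad (pad at about (319,243)), slot still in line with the rib. Now I press in small steps.

Emit:
apply_moves(
  plan=[
    [[0,2,0,0,0,0,0],[0,4,0,0,0,0,0],[0,6,0,0,0,0,0],[0,8,0,0,0,0,0],[0,10,0,0,0,0,0],[0,12,0,0,0,0,0],[0,13,0,0,0,0,0],[0,13,0,0,0,0,0],[0,13,0,0,0,0,0]],
  ],
)

```text
clock: 13.88
eef_pos: [592.7, -56.8, 124.0]
orientation: [-1.567, 0.087, -0.098]
contact_force: [-2.1, -0.4, 10.2]
finger_gap: 0.0
```

Emit:
apply_moves(
  plan=[
    [[0,3,0,0,0,0,0],[0,5,0,0,0,0,0],[0,6,0,0,0,0,0],[0,6,0,0,0,0,0],[0,6,0,0,0,0,0],[0,6,0,0,0,0,0]],
  ],
)

```text
clock: 14.38
eef_pos: [592.7, -56.8, 122.1]
orientation: [-1.569, 0.086, -0.099]
contact_force: [-7.7, -0.7, 18.2]
finger_gap: 0.001
```

Emit:
apply_moves(
  plan=[
    [[0,3,0,0,0,0,0],[0,5,0,0,0,0,0],[0,6,0,0,0,0,0],[0,6,0,0,0,0,0],[0,6,0,0,0,0,0],[0,6,0,0,0,0,0]],
  ],
)

```text
clock: 14.88
eef_pos: [592.8, -56.8, 122.0]
orientation: [-1.572, 0.085, -0.101]
contact_force: [-9.7, -1.2, 27.1]
finger_gap: -0.0
```

```bash
python3 look.py w10; python3 - <<'E'
from h import *
for c in ["side","scene"]:
    cv2.imwrite(f"pics/{c}10.png",bot.grab_frame(c))
a=cv2.resize(cv2.imread("pics/side10.png")[135:290,270:440],None,fx=2.4,fy=2.4,interpolation=cv2.INTER_CUBIC)
b=cv2.resize(cv2.imread("pics/side0.png")[135:290,270:440],None,fx=2.4,fy=2.4,interpolation=cv2.INTER_CUBIC)
cv2.imwrite("pics/cmp10.png",np.hstack([b[:,:400],a[:,:400]]))
E
```

```text
14.8833 [592.76461895 -56.75569888 122.01560706] [-9.70887625 -1.1571137  27.10100036] -0.00010580450804726721
[[ 0.993  0.01   0.118]
 [-0.118 -0.004  0.993]
 [ 0.01  -1.    -0.003]]
[ 0.53  0.59 -0.69  1.55  0.4   1.14 -0.36]
```

View pics/cmp10.png

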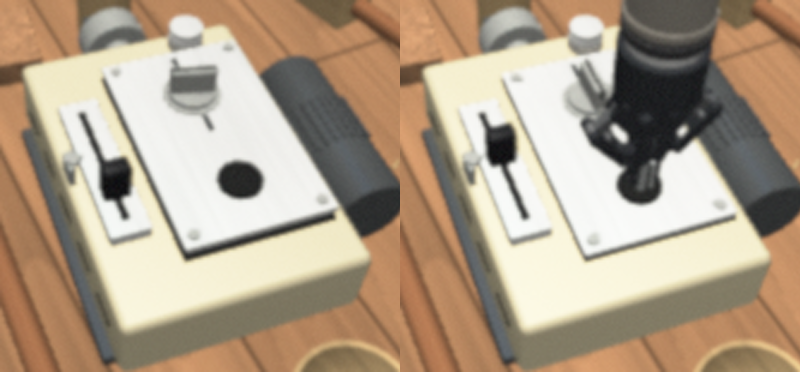

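View pics/w10.png

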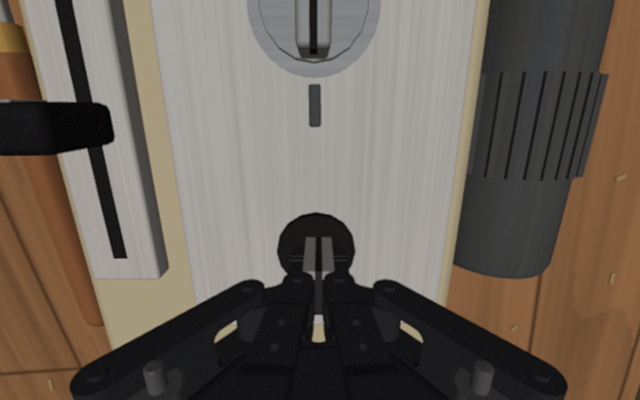

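```bash
python3 - <<'E'
from h import *
print(bot.job_done()); s=bot.sense(); print(s["clock"],s["eef_pos"],s["contact_force"])
E
```

```text
the job is handed in; nothing more can be done
None
the job is handed in; nothing more can be done
```

The job was handed in at about 15 s with the arm still pressing the cover down. No verdict is reported, and I got no reading during the final second because the state can't be read after hand-in.

1. **Tension grip:** I slid it about 43 mm to the pointer. After release the wrist picture showed the grip's centre and the pointer within about 1 mm of each other.
2. **Fastener:** I turned it 78° clockwise. After release the slot lay in line with both ribs to within about a pixel. It still looked lined up with the rib on the pad side while I was pressing.
3. **Cover:** I pushed it down on the pad with shut fingers. The last extra push raised the force from 18 N to 27 N but moved the tool only 0.1 mm, so it is against the firm stop. The fingertips were then at about 108 mm, the home height, and the side picture showed the dark gap under the cover gone.

In the pictures the bystanders looked unmoved, but I did not measure them. There was also a sideways force of about 10 N on the tool while pressing at the end. Nothing had visibly slipped in the last pictures.

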